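# Push the grounds bin home and start the coffee grinder

### The job

Push the grey grounds bin along its guides into the coffee grinder until you feel it meet the stop, without ramming it. Then press the large round start button on the sloped panel fully down and let it spring back. Leave the small button and the things standing around alone.

Things in the scene. Friction and masses are not known exactly. Their poses are not given: they have to be found in the camera images.
- grinder: Fixed black coffee grinder, 270 x 150 x 347 mm. Origin on the counter under it; x from its open front (bin side) to its back, z up. In this frame, mm: tray x -160 to 110, 5 high; stop for the bin = front face of the rear tower, x = 42; guide rails on the tray, inner faces y = +-36.7, x -155 to 40, top z = 22. Head over the bay: underside z = 100 at lowest.
- head_edge (a point): Middle of the head's front edge, 126 mm above the counter. From here the aluminium panel (150 wide) slopes up and back for 90 mm at 40 degrees from level, its outward normal leaning towards the grinder's -x. The edge overhangs the bin bay: tilt the tool 30 to 40 degrees, pointing forward (+x) and down, to push the bin home.
- hopper_edge (a point): Middle of the lower front edge of the grey hopper, 260 mm above the counter; the hopper (136 wide) reaches up to 347 mm and back from here, over the panel, so that a vertical gripper has no room to press: tilt it about 40 degrees, along the panel's normal.
- seat (a point): Point on the tray (5 mm above the counter) where the bin's origin lies when the bin is home against the stop. Axes as the grinder's.
- bin: Open-topped grey plastic grounds bin, 93 long (x) x 70 wide (y) x 85 mm high, walls 4 mm, 0.13 to 0.29 kg, friction varies (sliding it takes up to about 8 N). Origin at the centre of its underside, axes parallel to the grinder's as it stands in the guides, pulled out 45 to 82 mm towards -x at the start. It slides on the tray; push on its flat front face (46.5 mm before its origin).
- start (a joint): Travel of the large start button: 0 m up, 0.008 m fully down; springs back by itself; fully down takes about 5 N.
- start_top (a point): Centre of the top face of the large steel start button (30 mm diameter, standing 12 mm out of its 46 mm round black housing), on the right half of the panel as seen from the robot (grinder y = -32); moves with the button. Its z axis is the outward normal of the panel, so press along -z.
- small (a joint): Travel of the small button, 0 up to 0.006 m down. Not to be pressed.
- small_top (a point): Centre of the top of the small steel button (14 mm diameter), on the left half of the panel (grinder y = +38), 70 mm from the start button. Not to be pressed.
- mug: Bystander: white mug, 80 mm diameter, 90 high, beside the grinder's left (+y) side. Origin at the centre of its underside.
- soap: Bystander: white soap bottle, 60 mm diameter, 190 high, beside the grinder's right (-y) side. Origin at the centre of its underside.
- bowl: Bystander: white bowl, 120 mm diameter, 50 high, in front of the right side of the grinder. Origin at the centre of its underside.

How it is judged:
By the outcome, as a careful person would: the job done as asked, in the order asked, and still so for the second after the job is handed in, with the robot touching nothing.
It also fails if it takes over 45 s, if anything falls off the work surface, if the arm or the gripper's body presses on something with over 40 N, if the wrist force passes 120 N, or if a joint passes its speed limit or range.

### The arm

A 7-joint arm with a two-finger parallel gripper is mounted at the origin on the work surface. World frame = base frame: x ahead of the robot, y to its left, z up, the work surface at z = 0. Lengths are in m, angles in rad, forces in N, time in s.
With the tool pointing down it reaches from about 0.4 to 0.85 m from the base axis. Payload 4.5 kg.
Tool frame: the origin (TCP) lies midway between the tips of the shut fingers; the grasp point (between the pads) lies 19 mm behind it; z points along the fingers, y is the direction in which the jaws open and shut (so a half turn about z gives the same grasp; the last joint's range is limited). The gripper opens to 88 mm and grips with 3 to 60 N. Pads are 18 mm wide; open, the fingers measure 123 mm over their backs; the gripper's body (75 mm by 187 mm) begins 45 mm behind the grasp point.
Start: joints at [-1.104, 0.689, -0.195, 1.565, 0.157, 0.902, -0.215], TCP at [0.262, 0.567, 0.239] pointing down, gripper open.
Joint ranges: [-3.01, 3.01], [-0.46, 2.08], [-1.47, 1.51], [0.13, 2.56], [-1, 4.14], [0.04, 2.09], [-2.66, 2.66]. Speed limits (rad/s): [2.57, 2.57, 3.14, 3.14, 3.14, 3.14, 3.14].

### API

Orientations are given as a unit quaternion [x, y, z, w].
In Python, from plant import r gives the robot as it stands. The module is installed in compiled form; this text tells all that it offers.
- The arm moves only by the tool carry_out, never from a script. Its argument "commands" is a list of rows, each a list of 6 numbers: the shift along the tool's x, y, z in m, then the turn, a rotation vector about the tool's x, y, z in degrees. In form: [[dx, dy, dz, wx, wy, wz], ...]. A call has 1 to 12 rows; each row is the pose to reach, as a shift and turn from the pose commanded when the call began, along the tool's axes at that moment; what a row does not reach only later rows make up. A row lasts 1/10 s, in which the tool goes at most 50 mm and 8.59 degrees, less where a joint would pass 70% of its speed; a pose out of reach is approached as far as the arm can. A call with a gripper value outside its range is refused whole. "fingers" is the closure in counts, from 0 (fully open) to 255 (shut), set as the call begins (left out, the last holds). The fingers move at their own pace and stop on an object; "grip_force" is the grip in N (left out, the last holds). Time passes only in rows, so rows that repeat a pose let the fingers close. It gives the time, the measured TCP pose, the force and the opening at its end, in the units of the state.
- r.get_state(): the state, without advancing time (a new reading comes with each control period).
- r.snapshot(name): name is "side" or "top" or "wrist"; returns a dict with "img" (400x640x3 uint8, blue, green, red), "intrinsics" (3x3 intrinsics, pixels), "extrinsics" (4x4, takes a point from camera to world coordinates); the wrist camera has in their place "tool_from_camera" (4x4, takes a point from camera to tool coordinates, whose origin is the TCP and whose axes are the flange's). Camera axes: x right, y down, z forward; pixel columns grow to the right and rows downward; lengths in m; the calibration is good to about 2 mm. A picture is of the moment at which its call begins: read the wrist's pose just before it. There is no depth.
- r.finish_job(): hands the job in, once; it reports no verdict.
Trained networks look in a picture, given as the dict that the camera call returned (one of the last four; its "shot" number tells which), for a name from the list of things; names that differ only in an ending like _2 or _b are one class to them, and where a whole thing is asked for, a point or a joint stands for the part that bears it (a point fixed in the world has none). Each returns a list of dicts, best first, with "p" (0 to 1); they miss things now and then, are a little off and sometimes report something else, mostly with a low value. They report only what shows in the picture. A call takes as long as a camera call.
- r.spot_in(picture, label): "xyz" ([x, y, z] in m, in world coordinates, good to about 4 mm: the middle of the surface that is visible of it).
- r.spot_point(picture, label): "xyz" ([x, y, z] in m, in world coordinates, good to about 4 mm: a listed point, or the origin of a listed thing).
The state is a dict: "clock": time; "q": joint angles; "qd": joint speeds; "joint_torque": joint torques, N m; "tool_pos": TCP position; "eef_rot": TCP orientation; "contact_force": force on the tool from outside, world axes, zero at the start; "moment": the same for the moment, N m; "opening": opening from 0.0 (shut) to 1.0 (fully open).
Only numpy, scipy, OpenCV 4.12 (cv2) and the standard library are available. Lean on these libraries where they do the work, as an engineer would, in place of code of your own. Each camera call takes 0.05 s, during which the arm holds its last target.

## Working session

There is one attempt and no reset: what is moved stays moved. The work goes in short steps, Python scripts to look and compute and a tool call to move; the robot and the scene stay as the last step left them, time stands still between calls to the robot, and variables do not carry over. Pictures are saved under pics/ and viewed, and the job is handed in when it is done.

Besides the shell and the picture viewer there is one more tool, called after ">>>" by a JSON object that holds its "name" and its "arguments", one argument or row to a line. carry_out: Moves the arm, as the interface text tells. Its arguments: {"type":"object","properties":{"commands":{"type":"array","items":{"type":"array","items":{"type":"number"}}},"fingers":{"type":"number"},"grip_force":{"type":"number"}},"required":["commands"]}

```bash
mkdir -p pics; cat > h.py <<'E'
from plant import r
import numpy as np, cv2
from scipy.spatial.transform import Rotation as R
def snap(n,f):
    p=r.snapshot(n); cv2.imwrite('pics/'+f,p['img']); return p
E
python3 - <<'E'
from h import *
s=r.get_state(); print({k:np.round(v,3) for k,v in s.items()})
for c in ['side','top']:
    p=snap(c,c+'0.png')
    for l in ['grinder','head_edge','hopper_edge','seat','bin','start_top','small_top','mug','soap','bowl']:
        d=r.spot_point(p,l); print(c,l,[(np.round(x['xyz'],4).tolist(),round(x['p'],2)) for x in d[:2]])
print(r.get_state()['clock'])
E
```

```text
{'clock': np.float64(0.0), 'q': array([-1.104,  0.69 , -0.194,  1.566,  0.157,  0.902, -0.215]), 'qd': array([ 0.001, -0.002,  0.001,  0.001, -0.002, -0.002, -0.   ]), 'joint_torque': array([-0.0000e+00, -5.2757e+01, -1.2670e+00, -1.5344e+01, -5.3000e-02,
        6.0000e-03,  0.0000e+00]), 'tool_pos': array([0.262, 0.567, 0.238]), 'eef_rot': array([ 0.215,  0.977, -0.001, -0.   ]), 'contact_force': array([1.292, 0.616, 0.215]), 'moment': array([ 0.06 , -0.   ,  0.053]), 'opening': np.float64(0.999)}
side grinder [([0.6681, -0.0386, -0.0043], 0.93)]
side head_edge [([0.6218, -0.0457, 0.1268], 0.67)]
side hopper_edge [([0.6547, -0.0425, 0.2629], 0.86), ([0.6489, -0.0762, 0.1744], 0.62)]
side seat [([0.6626, -0.0399, 0.0104], 0.82), ([0.6196, -0.0459, 0.1285], 0.64)]
side bin [([0.6459, -0.0756, 0.1698], 0.69), ([0.5814, -0.0543, 0.0065], 0.6)]
side start_top [([0.6446, -0.0764, 0.1723], 0.58)]
side small_top [([0.6352, -0.002, 0.1678], 0.49)]
side mug [([0.6707, 0.1192, -0.0019], 0.68), ([0.6544, -0.0424, 0.2672], 0.38)]
side soap [([0.7095, -0.2209, -0.0026], 0.56)]
side bowl [([0.5622, -0.2766, 0.0002], 0.93)]
top grinder [([0.6647, -0.0374, 0.0025], 0.57), ([0.5685, -0.2732, -0.0009], 0.46)]
top head_edge [([0.6244, -0.0437, 0.1246], 0.87)]
top hopper_edge [([0.6538, -0.038, 0.2627], 0.92), ([0.6692, 0.1177, 0.002], 0.41)]
top seat [([0.6606, -0.0392, 0.0036], 0.59)]
top bin [([0.5785, -0.0494, 0.004], 0.61)]
top start_top [([0.6447, -0.0778, 0.1736], 0.54)]
top small_top [([0.6373, -0.0045, 0.1695], 0.41)]
top mug [([0.6719, 0.1168, 0.0011], 0.87)]
top soap [([0.7087, -0.2242, 0.0021], 0.61)]
top bowl [([0.5678, -0.2744, 0.0007], 0.56)]
1.1
```

View pics/side0.png

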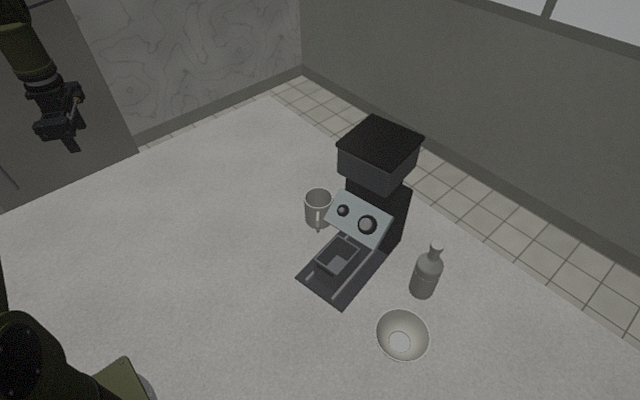

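View pics/top0.png

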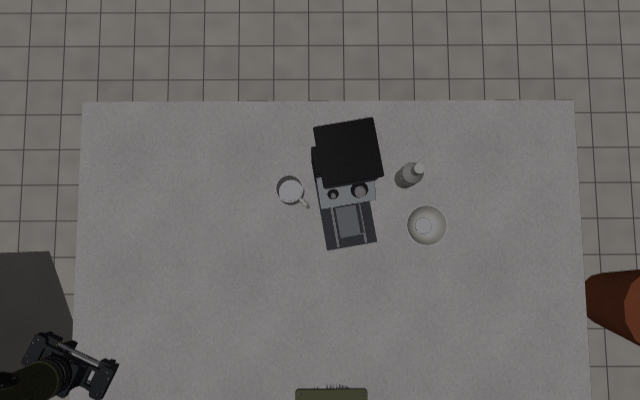

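```bash
python3 - <<'E'
from h import *
a=cv2.imread('pics/top0.png')[170:260,270:390]; b=cv2.imread('pics/side0.png')[170:320,280:430]
g=lambda i:np.clip(i.astype(float)*1.8,0,255).astype(np.uint8)
cv2.imwrite('pics/ct.png',cv2.resize(g(a),None,fx=6.6,fy=6.6,interpolation=cv2.INTER_CUBIC))
cv2.imwrite('pics/cs.png',cv2.resize(g(b),None,fx=4,fy=4,interpolation=cv2.INTER_CUBIC))
E
```

```text
(no output)
```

View pics/ct.png

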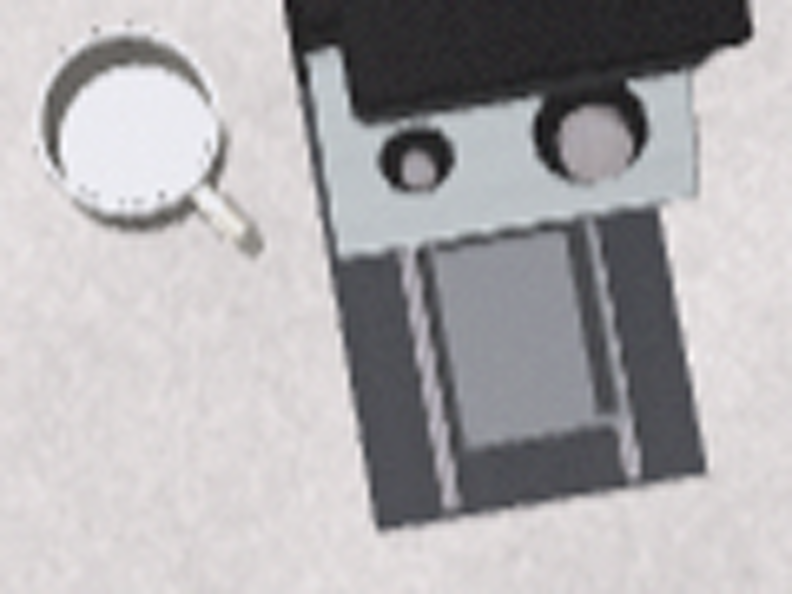

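View pics/cs.png

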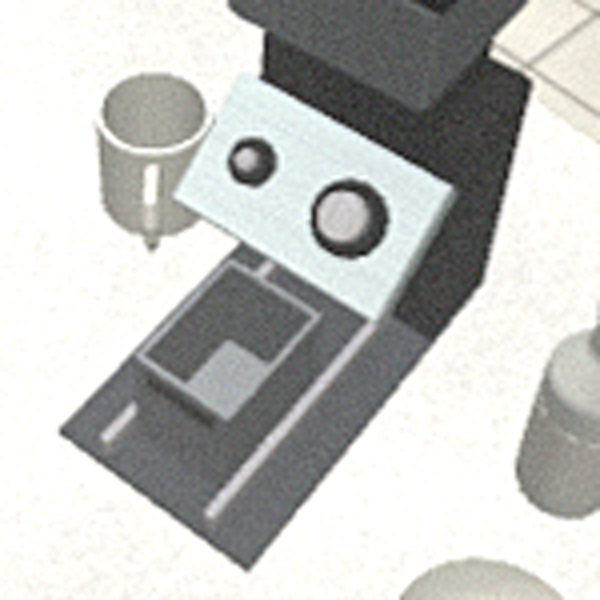

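```bash
python3 - <<'E'
from h import *
from scipy.optimize import least_squares
P={'top':r.snapshot('top'),'side':r.snapshot('side')}
def pix(c,u,v): 
    f,o=((6.6,(270,170)) if c=='top' else (4,(280,170)))
    return np.array([(u+.5)/f-.5+o[0],(v+.5)/f-.5+o[1]])
def ray(c,uv):
    p=P[c];E=p['extrinsics'];d=E[:3,:3]@np.linalg.inv(p['intrinsics'])@[*uv,1];return E[:3,3],d
def onz(c,u,v,z):
    o,d=ray(c,pix(c,u,v));return o+d*(z-o[2])/d[2]
def proj(c,X):
    p=P[c];E=p['extrinsics'];k=p['intrinsics']@(E[:3,:3].T@(X-E[:3,3]));return k[:2]/k[2]
for n,a in {'trayL':('top',380,530,.005),'trayR':('top',705,472,.005),'trayLs':('side',60,430,.005),'trayRs':('side',248,570,.005),
 'panL':('top',340,256,.126),'panR':('top',698,198,.126),'panLs':('side',175,195,.126),'panRs':('side',375,320,.126),
 'binL':('side',138,355,.09),'binR':('side',225,418,.09),'binBL':('side',233,262,.09),'binBR':('side',320,317,.09),'tbinL':('top',468,448,.09),'tbinR':('top',615,418,.09)}.items():
    print(n,np.round(onz(*a),4))
obs=[('tl',('top',380,530)),('tr',('top',705,472)),('tl',('side',60,430)),('tr',('side',248,570)),
('pl',('top',340,256)),('pr',('top',698,198)),('pl',('side',175,195)),('pr',('side',375,320)),
('st',('top',594,143)),('st',('side',345,215)),('sm',('top',418,168)),('sm',('side',247,160)),
('bl',('side',138,355)),('br',('side',225,418)),('bBL',('side',233,262)),('bBR',('side',320,317))]
c40,s40=np.cos(np.radians(40)),np.sin(np.radians(40))
def model(t):
    x,y,th,hx,sp,hp,bx=t[:7]
    L={'tl':(-.16,.075,.005),'tr':(-.16,-.075,.005),'pl':(hx,.075,.126),'pr':(hx,-.075,.126)}
    for n,yy,h in (('st',-.032,.012+0*hp),('sm',.038,hp)):
        L[n]=(hx+sp*c40-h*s40,yy,.126+sp*s40+h*c40)
    L['bl']=(bx-.0465,.035,.09);L['br']=(bx-.0465,-.035,.09);L['bBL']=(bx+.0465,.035,.09);L['bBR']=(bx+.0465,-.035,.09)
    Rz=R.from_euler('z',th).as_matrix()
    return {k:Rz@v+[x,y,0] for k,v in L.items()}
def res(t):
    m=model(t);e=[]
    for n,a in obs: e+=list(proj(a[0],m[n])-pix(*a))
    return e
f=least_squares(res,[.666,-.038,.13,-.043,.05,.01,-.08],loss='soft_l1')
print(np.round(f.x,4),np.degrees(f.x[2]));print(np.round(f.fun.reshape(-1,2),1))
for k,v in model(f.x).items(): print(k,np.round(v,4))
E
```

```text
trayL [0.4981 0.0084 0.005 ]
trayR [ 0.5231 -0.1368  0.005 ]
trayLs [0.4987 0.0069 0.005 ]
trayRs [ 0.5224 -0.14    0.005 ]
panL [0.6113 0.0276 0.126 ]
panR [ 0.6343 -0.1183  0.126 ]
panLs [0.6144 0.0269 0.126 ]
panRs [ 0.6378 -0.1181  0.126 ]
binL [ 0.5368 -0.0273  0.09  ]
binR [ 0.546  -0.0925  0.09  ]
binBL [ 0.625  -0.0149  0.09  ]
binBR [ 0.6357 -0.0798  0.09  ]
tbinL [ 0.5336 -0.0259  0.09  ]
tbinR [ 0.5457 -0.0873  0.09  ]
[ 0.6683 -0.0386  0.1653 -0.0447  0.0437  0.0115 -0.0835] 9.471108247173795
[[-0.2 -0. ]
 [ 0.7  0.1]
 [-0.7 -0.4]
 [-0.2 -0.4]
 [-0.2 -0.2]
 [ 0.6 -0.9]
 [-1.1  0.2]
 [ 0.2  0.8]
 [ 0.4 -0.9]
 [-0.2  0.6]
 [ 0.6 -0.2]
 [-0.1 -0. ]
 [-1.3  0.1]
 [ 0.6  0.6]
 [-1.  -1.4]
 [ 0.4 -0.6]]
tl [0.4982 0.009  0.005 ]
tr [ 0.5229 -0.1389  0.005 ]
pl [0.6119 0.028  0.126 ]
pr [ 0.6366 -0.1199  0.126 ]
st [ 0.6549 -0.0733  0.1633]
sm [ 0.6437 -0.0042  0.1629]
bl [ 0.5344 -0.0255  0.09  ]
br [ 0.5459 -0.0945  0.09  ]
bBL [ 0.6261 -0.0102  0.09  ]
bBR [ 0.6376 -0.0792  0.09  ]
```

```bash
cat >> h.py <<'E'
G0=np.array([.668,-.0385,0]); YAW=np.radians(9.0); RG=R.from_euler('z',YAW)
def Rt(tilt):
    t=np.radians(tilt); z=[np.sin(t),0,-np.cos(t)]; y=[0,1,0]; x=np.cross(y,z)
    return RG*R.from_matrix(np.array([x,y,z]).T)
def w(l): return RG.apply(l)+G0
def loc(p): return RG.inv().apply(np.array(p)-G0)
def delta(pw,Rw,n=None):
    s=r.get_state();R0=R.from_quat(s['eef_rot'])
    d=R0.inv().apply(np.array(pw)-s['tool_pos']);v=(R0.inv()*Rw).as_rotvec(degrees=True)
    print('delta mm',np.round(d*1000,1),'deg',np.round(v,2),np.linalg.norm(v))
def stat():
    s=r.get_state();print('t',s['clock'],'loc',np.round(loc(s['tool_pos'])*1000,1),'F loc',np.round(RG.inv().apply(s['contact_force']),2),'tilt',np.round(np.degrees((RG.inv()*R.from_quat(s['eef_rot'])).apply([0,0,1])),1),'q',np.round(s['q'],2),'op',s['opening'])
E
python3 - <<'E'
from h import *
def tri(a,b):
    A=[];B=[]
    for c,uv in (('top',a),('side',b)):
        p=r.snapshot(c);E=p['extrinsics'];d=E[:3,:3]@np.linalg.inv(p['intrinsics'])@[*uv,1];d/=np.linalg.norm(d)
        M=np.eye(3)-np.outer(d,d);A.append(M);B.append(M@E[:3,3])
    return np.linalg.lstsq(np.vstack(A),np.hstack(B),rcond=None)[0]
px=lambda f,o,u,v:((u+.5)/f-.5+o[0],(v+.5)/f-.5+170)
for n,a,b in (('st',(594,143),(345,215)),('sm',(418,168),(247,160))):
    X=tri(px(6.6,(270,),*a),px(4,(280,),*b));print(n,X,loc(X))
print(loc([.6447,-.077,.173]),loc([.6363,-.0033,.1686]),loc([.623,-.0445,.126]))
delta(w([-.2,0,.2]),Rt(40));stat()
E
```

```text
st [ 0.65348149 -0.07291905  0.16611239] [-0.01972409 -0.0317241   0.16611239]
sm [ 0.64390779 -0.00326584  0.16164234] [-0.01828376  0.03856922  0.16164234]
[-0.02903587 -0.03438108  0.173     ] [-0.02580323  0.0397256   0.1686    ] [-0.04538458  0.00111342  0.126     ]
delta mm [-456.4 -491.1   38.7] deg [-11.79 -38.81 -32.4 ] 51.91467501384652
t 1.4 loc [-306.1  661.9  238.7] F loc [ 0.63 -0.53 -0.58] tilt [  0.    0.  -57.3] q [-1.1   0.69 -0.19  1.57  0.16  0.9  -0.22] op 1.0044543762029545
```

>>> {"name": "carry_out", "arguments": {
  "commands": [
    [-0.032,-0.035,0.003,-1,-3.2,-2.7],
    [-0.064,-0.07,0.006,-2,-6.4,-5.4],
    [-0.096,-0.105,0.009,-3,-9.7,-8.1],
    [-0.128,-0.14,0.012,-4,-13,-10.8],
    [-0.16,-0.175,0.015,-5,-16,-13.5],
    [-0.192,-0.21,0.018,-6,-19.4,-16.2],
    [-0.224,-0.245,0.021,-7,-22.6,-18.9],
    [-0.256,-0.28,0.024,-8,-26,-21.6],
    [-0.288,-0.315,0.027,-9,-29,-24.3],
    [-0.32,-0.35,0.03,-10,-32.3,-27],
    [-0.352,-0.385,0.033,-11,-35.6,-29.7],
    [-0.384,-0.42,0.036,-11.8,-38.8,-32.4]
  ],
  "fingers": 255,
  "grip_force": 20
}}

```text
clock: 2.6
tool_pos: [0.3575, 0.1861, 0.1754]
eef_rot: [-0.002, 0.975, -0.088, 0.203]
contact_force: [-0.1, -0.5, -1.5]
opening: 0.001
```

```bash
python3 - <<'E'
from h import *
stat();delta(w([-.2,0,.2]),Rt(40))
E
```

```text
t 2.6 loc [-271.5  270.4  175.4] F loc [-0.21 -0.49 -1.46] tilt [ 20.9 -13.2 -51.7] q [-0.64  0.61 -0.49  2.49  1.54  0.72 -0.98] op 0.0010880302837428706
delta mm [-103.2 -252.6   66.2] deg [-14.13 -17.14  -3.99] 22.573109799822916
```

```bash
python3 - <<'E'
from h import *
delta(w([-.17,0,.22]),Rt(40))
E
```

```text
delta mm [-138.5 -250.5   59.1] deg [-14.13 -17.14  -3.99] 22.573109799822916
```

>>> {"name": "carry_out", "arguments": {
  "commands": [
    [-0.03,-0.03,0.01,0,0,0],
    [-0.06,-0.06,0.02,-2,-2,0],
    [-0.08,-0.09,0.03,-4,-4,-1],
    [-0.1,-0.12,0.04,-6,-6,-2],
    [-0.12,-0.15,0.05,-8,-9,-3],
    [-0.138,-0.18,0.06,-10,-12,-3.5],
    [-0.138,-0.21,0.06,-12,-15,-4],
    [-0.138,-0.235,0.06,-14,-17,-4],
    [-0.138,-0.25,0.06,-14,-17,-4],
    [-0.138,-0.25,0.06,-14,-17,-4],
    [-0.138,-0.25,0.06,-14,-17,-4],
    [-0.138,-0.25,0.06,-14,-17,-4]
  ]
}}

```text
clock: 3.8
tool_pos: [0.5001, -0.0635, 0.2188]
eef_rot: [-0.074, 0.937, 0.026, 0.339]
contact_force: [-0.3, -0.0, 0.1]
opening: 0.001
```

```bash
python3 - <<'E'
from h import *
stat();delta(w([-.17,0,.22]),Rt(40));delta(w([-.17,0,.044]),Rt(40))
E
```

```text
t 3.8 loc [-169.8    1.6  218.8] F loc [-0.35  0.02  0.05] tilt [ 36.7  -0.1 -44. ] q [ 0.65  0.67 -0.8   2.55  2.7   0.68 -0.82] op 0.0011128280227755123
delta mm [-0.6 -1.6 -1.1] deg [-0.09 -0.19  0.08] 0.22354030205541223
delta mm [112.1  -1.2 134.1] deg [-0.09 -0.19  0.08] 0.22354030205541223
```

>>> {"name": "carry_out", "arguments": {
  "commands": [
    [0.016,0,0.019,0,0,0],
    [0.032,0,0.038,0,0,0],
    [0.048,0,0.057,0,0,0],
    [0.064,0,0.076,0,0,0],
    [0.08,0,0.095,0,0,0],
    [0.096,-0.001,0.115,0,0,0],
    [0.106,-0.001,0.127,0,0,0],
    [0.112,-0.0015,0.134,0,0,0],
    [0.112,-0.0015,0.134,0,0,0],
    [0.112,-0.0015,0.134,0,0,0]
  ]
}}

```text
clock: 4.8
tool_pos: [0.5094, -0.0685, 0.0422]
eef_rot: [-0.075, 0.938, 0.028, 0.336]
contact_force: [-0.4, -0.0, -0.1]
opening: 0.004
```

```bash
python3 - <<'E'
from h import *
stat();delta(w([-.17,0,.044]),Rt(40));delta(w([-.06,0,.044]),Rt(40))
snap('side','side1.png');snap('wrist','w1.png')
E
```

```text
t 4.8 loc [-161.4   -4.8   42.2] F loc [-0.4   0.04 -0.13] tilt [ 36.4   0.2 -44.2] q [ 0.87  1.6  -1.47  2.56  2.36  1.52  0.01] op 0.0040585404090529055
delta mm [ 5.5  4.9 -6.9] deg [ 0.17 -0.54  0.07] 0.5652294345487139
delta mm [-79.4   4.6  63. ] deg [ 0.17 -0.54  0.07] 0.5652294345487139
```

View pics/side1.png

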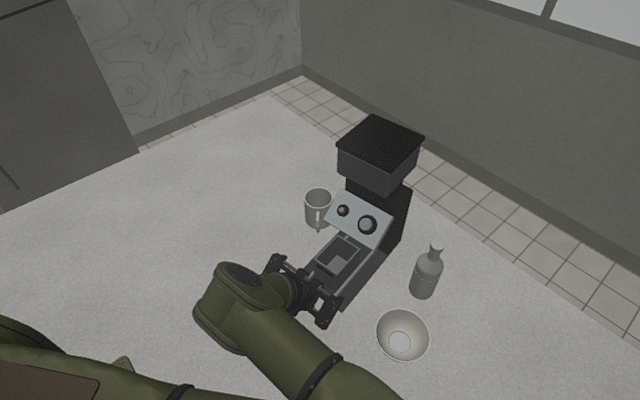

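View pics/w1.png

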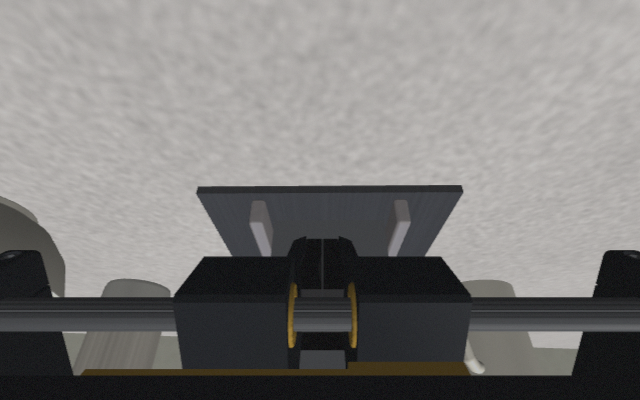

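>>> {"name": "carry_out", "arguments": {
  "commands": [
    [-0.002,0.002,0.002,0,0,0],
    [-0.005,0.004,0.004,0,0,0],
    [-0.008,0.005,0.0065,0,0,0],
    [-0.012,0.005,0.0095,0,0,0],
    [-0.016,0.005,0.0125,0,0,0],
    [-0.02,0.005,0.016,0,0,0],
    [-0.024,0.005,0.019,0,0,0]
  ]
}}

```text
clock: 5.6
tool_pos: [0.5387, -0.0603, 0.0425]
eef_rot: [-0.074, 0.938, 0.027, 0.336]
contact_force: [-1.3, -1.0, -0.3]
opening: 0.006
```

```bash
python3 - <<'E'
from h import *
stat();delta(w([-.06,0,.044]),Rt(40))
E
```

```text
t 5.6 loc [-131.1   -1.3   42.5] F loc [-1.44 -0.76 -0.29] tilt [ 36.4   0.1 -44.2] q [ 0.85  1.59 -1.47  2.48  2.35  1.47  0.04] op 0.00552462101571067
delta mm [-55.9   1.3  44. ] deg [ 0.07 -0.55 -0.03] 0.5578422151323924
```

>>> {"name": "carry_out", "arguments": {
  "commands": [
    [-0.0023,0,0.0019,0,0,0],
    [-0.0046,0,0.0038,0,0,0],
    [-0.0069,0,0.0057,0,0,0],
    [-0.0092,0,0.0076,0,0,0],
    [-0.0115,0,0.0095,0,0,0],
    [-0.0138,0,0.0112,0,0,0],
    [-0.0161,0,0.013,0,0,0],
    [-0.0184,0,0.0148,0,0,0],
    [-0.0207,0,0.0166,0,0,0],
    [-0.023,0,0.0184,0,0,0]
  ]
}}

```text
clock: 6.6
tool_pos: [0.5677, -0.0556, 0.0429]
eef_rot: [-0.074, 0.938, 0.027, 0.337]
contact_force: [-0.5, -0.9, -0.6]
opening: 0.004
```

```bash
python3 - <<'E'
from h import *
stat();delta(w([-.06,0,.044]),Rt(40))
E
```

```text
t 6.6 loc [-101.7   -1.2   42.9] F loc [-0.67 -0.79 -0.55] tilt [ 36.4   0.1 -44.2] q [ 0.84  1.58 -1.47  2.4   2.34  1.42  0.09] op 0.003962406078855834
delta mm [-32.9   1.2  25.7] deg [ 0.07 -0.54 -0.03] 0.5439729963122816
```

```bash
python3 - <<'E'
from h import *
p=snap('side','side2.png')
cv2.imwrite('pics/c2.png',cv2.resize(p['img'][180:330,250:430],None,fx=4,fy=4,interpolation=cv2.INTER_CUBIC))
for l in ['bin','seat']:
  for x in r.spot_point(p,l): print(l,loc(x['xyz']),x['p'])
E
```

```text
bin [-0.05049602 -0.0011144   0.0035    ] 0.95
seat [-0.00214654  0.00114995  0.0065    ] 0.84
```

View pics/c2.png

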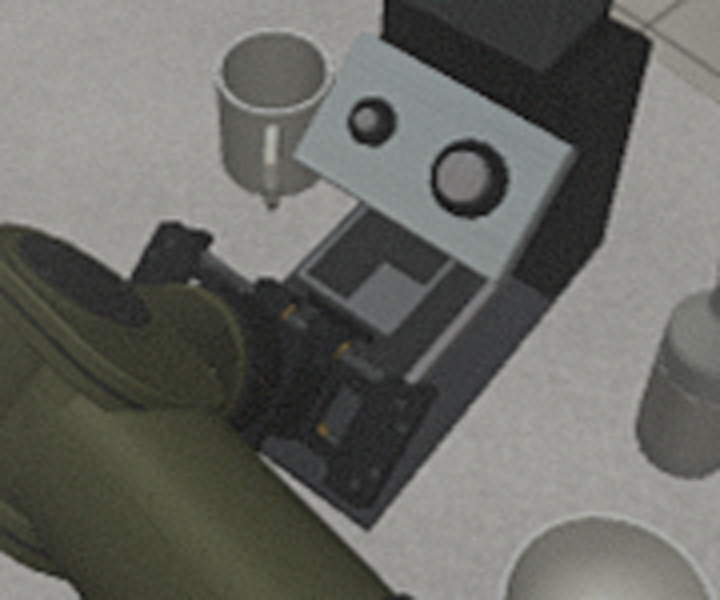

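>>> {"name": "carry_out", "arguments": {
  "commands": [
    [-0.0023,0,0.0019,0,0,0],
    [-0.0046,0,0.0038,0,0,0],
    [-0.0069,0,0.0057,0,0,0],
    [-0.0092,0,0.0076,0,0,0],
    [-0.0115,0,0.0095,0,0,0],
    [-0.0138,0,0.0112,0,0,0],
    [-0.0161,0.001,0.013,0,0,0],
    [-0.0184,0.001,0.0148,0,0,0],
    [-0.0207,0.001,0.0166,0,0,0],
    [-0.023,0.001,0.0184,0,0,0]
  ]
}}

```text
clock: 7.75
tool_pos: [0.5967, -0.05, 0.0433]
eef_rot: [-0.074, 0.938, 0.027, 0.336]
contact_force: [-0.8, 0.3, -0.3]
opening: 0.002
```

```bash
python3 - <<'E'
from h import *
stat();delta(w([-.06,0,.044]),Rt(40))
p=snap('side','side3.png')
for l in ['bin','seat']:
  for x in r.spot_point(p,l): print(l,loc(x['xyz']),x['p'])
E
```

```text
t 7.75 loc [-72.3  -0.2  43.3] F loc [-0.73  0.43 -0.34] tilt [ 36.4   0.1 -44.2] q [ 0.82  1.57 -1.47  2.32  2.32  1.37  0.13] op 0.0022503180981111727
delta mm [-9.9  0.2  7.2] deg [ 0.07 -0.55 -0.03] 0.552026561544312
bin [-0.01955807 -0.00074967  0.0061    ] 0.64
seat [-0.00644236 -0.00232076  0.0072    ] 0.73
```

>>> {"name": "carry_out", "arguments": {
  "commands": [
    [-0.001,0,0.0008,0,0,0],
    [-0.002,0,0.0016,0,0,0],
    [-0.003,0,0.0024,0,0,0],
    [-0.004,0,0.0032,0,0,0],
    [-0.005,0,0.004,0,0,0],
    [-0.006,0,0.0048,0,0,0],
    [-0.007,0,0.0056,0,0,0],
    [-0.008,0,0.0064,0,0,0]
  ]
}}

```text
clock: 8.7
tool_pos: [0.6067, -0.0484, 0.0435]
eef_rot: [-0.074, 0.938, 0.027, 0.337]
contact_force: [-0.7, 0.2, 0.6]
opening: 0.002
```

>>> {"name": "carry_out", "arguments": {
  "commands": [
    [-0.0008,0,0.0006,0,0,0],
    [-0.0016,0,0.0013,0,0,0],
    [-0.0024,0,0.0019,0,0,0]
  ]
}}

```text
clock: 9.0
tool_pos: [0.6082, -0.0481, 0.0432]
eef_rot: [-0.074, 0.939, 0.027, 0.336]
contact_force: [-10.9, -3.5, 5.6]
opening: 0.008
```

>>> {"name": "carry_out", "arguments": {
  "commands": [
    [-0.0008,0,0.0006,0,0,0],
    [-0.0016,0,0.0013,0,0,0]
  ]
}}

```text
clock: 9.2
tool_pos: [0.6086, -0.0481, 0.043]
eef_rot: [-0.075, 0.939, 0.027, 0.335]
contact_force: [-19.8, -7.1, 11.9]
opening: 0.012
```

>>> {"name": "carry_out", "arguments": {
  "commands": [
    [0.003,0,-0.0025,0,0,0],
    [0.008,0,-0.0065,0,0,0],
    [0.016,0,-0.013,0,0,0],
    [0.026,0,-0.021,0,0,0],
    [0.038,0,-0.031,0,0,0],
    [0.05,0,-0.041,0,0,0],
    [0.058,0,-0.0475,0,0,0],
    [0.058,0,-0.0475,0,0,0]
  ]
}}

```text
clock: 10.0
tool_pos: [0.5364, -0.0592, 0.0432]
eef_rot: [-0.075, 0.938, 0.028, 0.336]
contact_force: [-0.5, -0.6, 0.3]
opening: 0.004
```

```bash
python3 - <<'E'
from h import *
stat();delta(w([-.15,0,.2]),Rt(40));delta(w([-.114,-.033,.277]),Rt(40))
p=snap('side','side4.png')
for l in ['bin','seat']:
  for x in r.spot_point(p,l): print(l,loc(x['xyz']),x['p'])
E
```

```text
t 10.0 loc [-133.2    0.2   43.2] F loc [-0.55 -0.57  0.29] tilt [ 36.4   0.2 -44.3] q [ 0.85  1.59 -1.47  2.49  2.35  1.48  0.03] op 0.003930679920337383
delta mm [-8.670e+01  1.000e-01 -1.318e+02] deg [ 0.15 -0.56  0.03] 0.5846796762203352
delta mm [-163.4  -32.8 -168.4] deg [ 0.15 -0.56  0.03] 0.5846796762203352
bin [-0.01138081 -0.00153859  0.0056    ] 0.98
seat [-0.00502739 -0.0004187   0.0087    ] 0.7
```

View pics/side4.png

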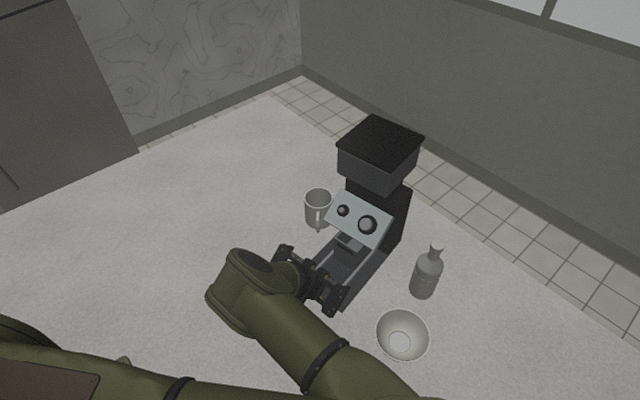

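>>> {"name": "carry_out", "arguments": {
  "commands": [
    [-0.01,0,-0.016,0,0,0],
    [-0.02,0,-0.031,0,0,0],
    [-0.035,0,-0.053,0,0,0],
    [-0.05,0,-0.077,0,0,0],
    [-0.065,0,-0.1,0,0,0],
    [-0.08,0,-0.122,0,0,0],
    [-0.087,0,-0.132,0,0,0],
    [-0.087,0,-0.132,0,0,0]
  ]
}}

```text
clock: 10.95
tool_pos: [0.5226, -0.0624, 0.2033]
eef_rot: [-0.074, 0.938, 0.026, 0.339]
contact_force: [-0.2, 0.3, 0.8]
opening: 0.003
```

```bash
python3 - <<'E'
from h import *
stat();delta(w([-.114,-.033,.277]),Rt(40))
for c in ('side','top'):
  p=snap(c,c+'5.png')
  for l in ['bin','seat','head_edge']:
    for x in r.spot_point(p,l): print(c,l,loc(x['xyz']),x['p'])
  E=p['extrinsics'];im=p['img'].copy();
  o=(300,215,100,75) if c=='side' else (310,180,80,75)
  im=cv2.resize(im[o[1]:o[1]+o[3],o[0]:o[0]+o[2]],None,fx=7,fy=7,interpolation=cv2.INTER_CUBIC)
  im=np.clip(im*1.7,0,255).astype(np.uint8)
  def pj(X):
    k=p['intrinsics']@(E[:3,:3].T@(w(X)-E[:3,3]));k=k[:2]/k[2];return tuple(int(v) for v in ((k-o[:2]+.5)*7))
  for bx,col in ((-.0045,(0,255,0)),(-.0105,(0,0,255))):
    for z in (.005,.09): cv2.line(im,pj([bx-.0465,.035,z]),pj([bx-.0465,-.035,z]),col,1)
  cv2.line(im,pj([-.16,.075,.005]),pj([-.16,-.075,.005]),(255,0,0),1)
  cv2.line(im,pj([-.045,.075,.126]),pj([-.045,-.075,.126]),(255,0,0),1)
  cv2.imwrite('pics/%s5c.png'%c,im)
E
```

```text
t 10.95 loc [-147.4   -0.8  203.3] F loc [-0.12  0.32  0.75] tilt [ 36.6  -0.1 -44.1] q [ 0.89  1.03 -1.47  2.49  2.08  1.07 -0.16] op 0.0031133380305352694
delta mm [-72.8 -32.3 -35.3] deg [-0.07 -0.27  0.05] 0.2845416676980502
side bin [-0.0113897   0.00160146  0.0043    ] 0.57
side seat [-4.71838917e-02 -1.90476495e-05  1.26200000e-01] 0.74
side head_edge [-0.04737161 -0.00120427  0.1256    ] 0.67
top bin [-0.01315773  0.00066653  0.0037    ] 0.71
top bin [-0.1360306  -0.21770038  0.0019    ] 0.61
top seat [-0.00913857  0.00175115  0.0034    ] 0.78
top head_edge [-0.04172922  0.00245815  0.1259    ] 0.65
```

View pics/side5c.png

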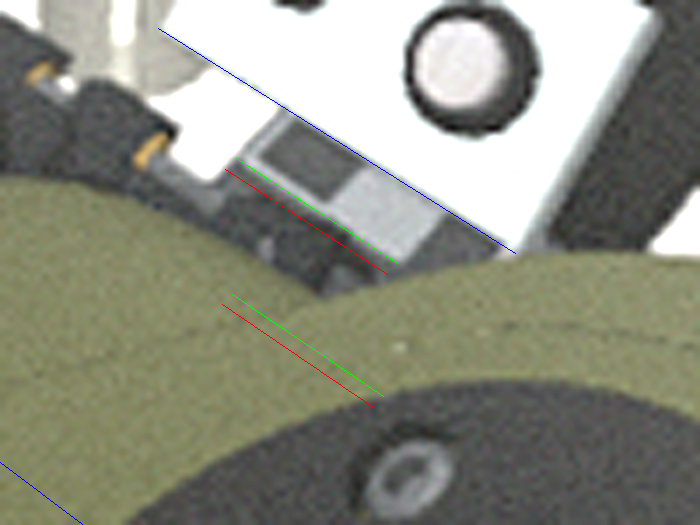

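View pics/top5c.png

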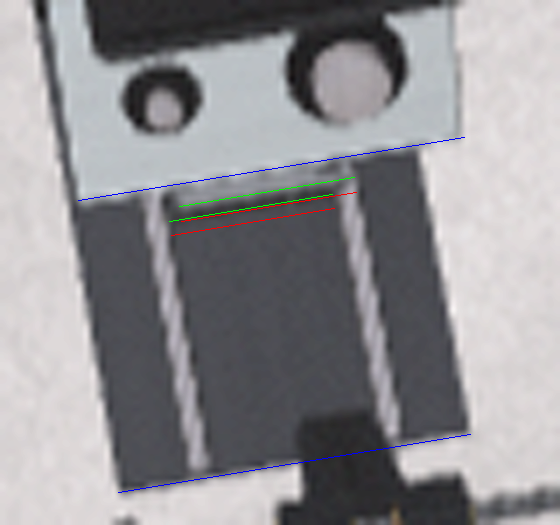

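>>> {"name": "carry_out", "arguments": {
  "commands": [
    [-0.012,-0.004,-0.006,0,0,0],
    [-0.03,-0.012,-0.014,0,0,0],
    [-0.048,-0.02,-0.023,0,0,0],
    [-0.062,-0.027,-0.03,0,0,0],
    [-0.073,-0.032,-0.035,0,-0.3,0],
    [-0.073,-0.032,-0.035,0,-0.3,0],
    [-0.073,-0.032,-0.035,0,-0.3,0]
  ]
}}

```text
clock: 12.05
tool_pos: [0.5593, -0.0886, 0.2733]
eef_rot: [-0.074, 0.938, 0.027, 0.339]
contact_force: [0.2, -0.3, -0.5]
opening: 0.004
```

```bash
python3 - <<'E'
from h import *
stat()
c,s=np.cos(np.radians(40)),np.sin(np.radians(40))
def pan(a,y,h): return w([-.0455+a*c-h*s,y,.126+a*s+h*c])
for h in (.05,.03,.02):delta(pan(.0445,-.0325,h),Rt(40))
p=snap('wrist','w6.png')
q=r.get_state();R0=R.from_quat(q['eef_rot'])
for l in ['start_top','small_top']:
  for x in r.spot_point(p,l): print(l,np.round(x['xyz'],4),loc(x['xyz']),x['p'])
p=r.snapshot('side')
for l in ['start_top','small_top']:
  for x in r.spot_point(p,l): print(l,np.round(x['xyz'],4),loc(x['xyz']),x['p'])
E
```

```text
t 12.05 loc [-115.2  -32.4  273.3] F loc [ 0.14 -0.33 -0.45] tilt [ 36.6   0.1 -44.1] q [ 1.01  0.86 -1.46  2.29  1.87  0.78  0.11] op 0.004110738260301924
delta mm [ -3.8  -0.2 107.6] deg [ 0.08 -0.29 -0.04] 0.3054550618406856
delta mm [ -3.9  -0.2 127.6] deg [ 0.08 -0.29 -0.04] 0.3054550618406856
delta mm [ -3.9  -0.3 137.6] deg [ 0.08 -0.29 -0.04] 0.3054550618406856
start_top [ 0.6446 -0.0745  0.1729] [-0.02874355 -0.03189621  0.1729    ] 0.68
start_top [ 0.6172 -0.0471  0.1263] [-0.0515199  -0.00054725  0.1263    ] 0.22
small_top [ 0.6411 -0.0031  0.1652] [-0.02103104  0.03917225  0.1652    ] 0.69
```

View pics/w6.png

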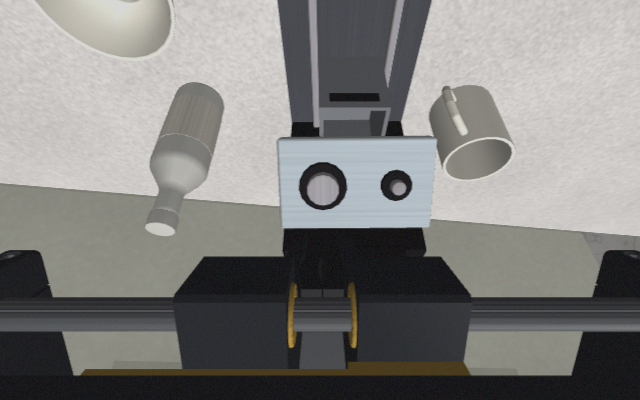

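>>> {"name": "carry_out", "arguments": {
  "commands": [
    [-0.001,0,0.012,0,0,0],
    [-0.002,0,0.03,0,0,0],
    [-0.003,0,0.05,0,-0.3,0],
    [-0.0035,0,0.07,0,-0.3,0],
    [-0.0035,0,0.09,0,-0.3,0],
    [-0.0035,0,0.103,0,-0.3,0],
    [-0.0035,0,0.11,0,-0.3,0],
    [-0.0035,0,0.115,0,-0.3,0],
    [-0.0035,0,0.115,0,-0.3,0]
  ]
}}

```text
clock: 13.25
tool_pos: [0.6352, -0.0764, 0.1877]
eef_rot: [-0.074, 0.937, 0.028, 0.341]
contact_force: [-0.1, 0.3, -0.1]
opening: 0.007
```

```bash
python3 - <<'E'
from h import *
stat()
c,s=np.cos(np.radians(40)),np.sin(np.radians(40))
def pan(a,y,h): return w([-.0455+a*c-h*s,y,.126+a*s+h*c])
delta(pan(.0445,-.0325,.025),Rt(40))
for c in('side','top'):
  p=snap(c,c+'7.png'); cv2.imwrite('pics/%s7c.png'%c,cv2.resize(p['img'][150:270,290:420],None,fx=5,fy=5,interpolation=cv2.INTER_CUBIC))
E
```

```text
t 13.25 loc [-38.3 -32.3 187.7] F loc [-0.07  0.29 -0.11] tilt [ 36.9   0.1 -43.9] q [ 0.85  1.08 -1.34  2.19  2.07  0.9   0.08] op 0.007436572479615059
delta mm [ 0.6 -0.3 17.6] deg [ 0.08  0.06 -0.04] 0.11140153027453963
```

View pics/side7c.png

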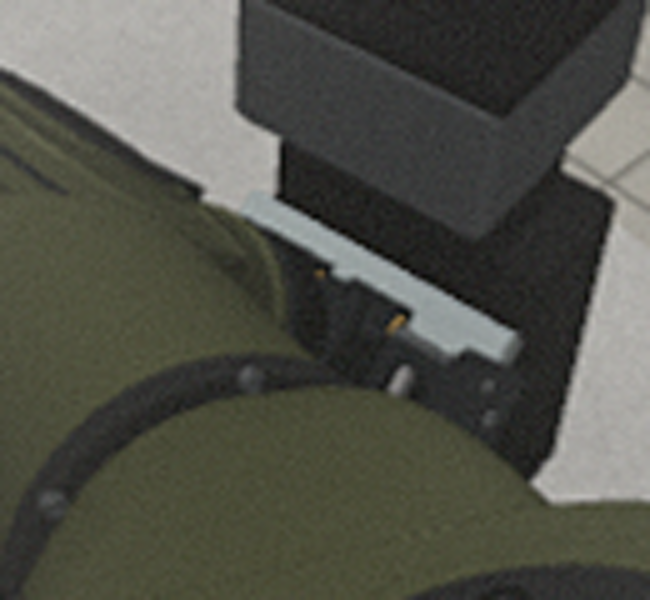

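View pics/top7c.png

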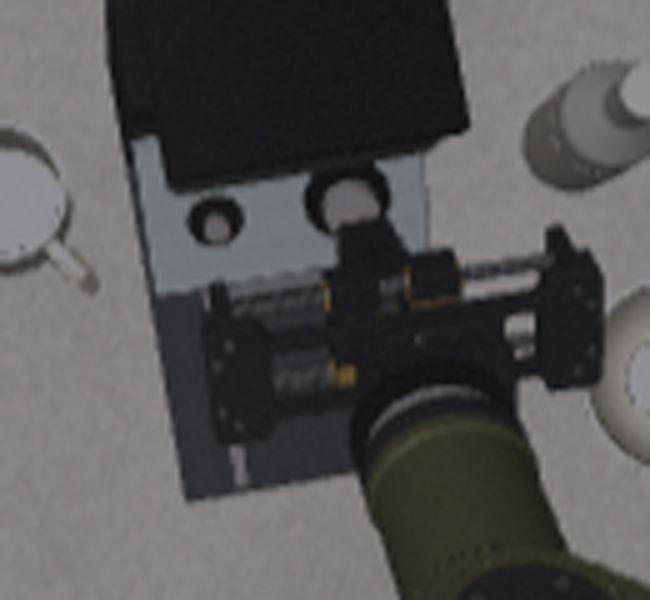

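>>> {"name": "carry_out", "arguments": {
  "commands": [
    [0,0,0.003,0,0,0],
    [0.0003,0,0.006,0,0,0],
    [0.0005,0,0.009,0,0,0],
    [0.0005,0,0.011,0,0,0]
  ]
}}

```text
clock: 13.75
tool_pos: [0.6418, -0.0755, 0.1788]
eef_rot: [-0.074, 0.937, 0.027, 0.341]
contact_force: [0.1, 0.1, -0.3]
opening: 0.004
```

>>> {"name": "carry_out", "arguments": {
  "commands": [
    [0,0,0.0015,0,0,0],
    [0,0,0.003,0,0,0],
    [0,0,0.0045,0,0,0]
  ]
}}

```text
clock: 14.05
tool_pos: [0.6447, -0.0749, 0.1756]
eef_rot: [-0.074, 0.937, 0.028, 0.341]
contact_force: [0.5, -0.6, 0.4]
opening: 0.001
```

>>> {"name": "carry_out", "arguments": {
  "commands": [
    [0,0,0.001,0,0,0],
    [0,0,0.002,0,0,0],
    [0,0,0.003,0,0,0]
  ]
}}

```text
clock: 14.35
tool_pos: [0.6465, -0.0746, 0.1733]
eef_rot: [-0.074, 0.937, 0.028, 0.341]
contact_force: [-0.5, 0.4, 0.1]
opening: 0.003
```

>>> {"name": "carry_out", "arguments": {
  "commands": [
    [0,0,0.0015,0,0,0],
    [0,0,0.003,0,0,0],
    [0,0,0.0045,0,0,0]
  ]
}}

```text
clock: 14.65
tool_pos: [0.6493, -0.0741, 0.17]
eef_rot: [-0.074, 0.937, 0.028, 0.342]
contact_force: [-1.2, -0.7, 1.9]
opening: 0.005
```

>>> {"name": "carry_out", "arguments": {
  "commands": [
    [0,0,0.001,0,0,0],
    [0,0,0.002,0,0,0],
    [0,0,0.003,0,0,0]
  ]
}}

```text
clock: 14.95
tool_pos: [0.6512, -0.0738, 0.1677]
eef_rot: [-0.074, 0.937, 0.028, 0.342]
contact_force: [-1.6, -1.8, 2.8]
opening: 0.007
```

Contact began around z≈0.172; continue in small steps to the end stop.

>>> {"name": "carry_out", "arguments": {
  "commands": [
    [0,0,0.001,0,0,0],
    [0,0,0.002,0,0,0],
    [0,0,0.003,0,0,0]
  ]
}}

```text
clock: 15.25
tool_pos: [0.6529, -0.0735, 0.1656]
eef_rot: [-0.074, 0.937, 0.027, 0.342]
contact_force: [-12.1, -4.1, 13.1]
opening: 0.004
```

>>> {"name": "carry_out", "arguments": {
  "commands": [
    [0,0,0.0007,0,0,0],
    [0,0,0.0014,0,0,0]
  ]
}}

```text
clock: 15.45
tool_pos: [0.653, -0.0735, 0.1655]
eef_rot: [-0.074, 0.936, 0.027, 0.342]
contact_force: [-17.4, -6.1, 19.3]
opening: 0.006
```

>>> {"name": "carry_out", "arguments": {
  "commands": [
    [0,0,-0.003,0,0,0],
    [0,0,-0.008,0,0,0],
    [0,0,-0.015,0,0,0],
    [0,0,-0.025,0,0,0],
    [0,0,-0.04,0,0,0],
    [0,0,-0.06,0,0,0],
    [0,0,-0.08,0,0,0],
    [0,0,-0.1,0,0,0],
    [0,0,-0.115,0,0,0],
    [0,0,-0.125,0,0,0],
    [0,0,-0.125,0,0,0]
  ]
}}

```text
clock: 16.55
tool_pos: [0.5741, -0.0865, 0.2612]
eef_rot: [-0.074, 0.936, 0.027, 0.342]
contact_force: [1.0, -0.7, -0.7]
opening: 0.004
```

```bash
python3 - <<'E'
from h import *
stat()
for c in('side','top','wrist'):
  p=snap(c,c+'8.png')
  for l in ['start_top','bin','seat','small_top']+(['mug','soap','bowl'] if c!='wrist' else []):
    for x in r.spot_point(p,l)[:1]: print(c,l,np.round(x['xyz'],4),np.round(loc(x['xyz']),4),x['p'])
E
```

```text
t 16.55 loc [-100.3  -32.7  261.2] F loc [ 0.89 -0.82 -0.68] tilt [ 36.9  -0.  -43.8] q [ 0.97  0.88 -1.41  2.28  1.93  0.78  0.07] op 0.004430445173567421
side bin [ 0.6579 -0.0417  0.005 ] [-0.0105 -0.0016  0.005 ] 0.79
side seat [ 0.6642 -0.0396  0.0113] [-0.0039 -0.0005  0.0113] 0.97
side soap [ 0.7104 -0.2209 -0.0025] [ 0.0133 -0.1868 -0.0025] 0.69
side bowl [ 0.5619 -0.2749 -0.0021] [-0.1418 -0.2169 -0.0021] 0.56
top start_top [ 0.6468 -0.0744  0.1714] [-0.0266 -0.0321  0.1714] 0.45
top bin [ 0.6575 -0.0364  0.0007] [-0.01    0.0037  0.0007] 0.52
top seat [ 0.6596 -0.0387  0.0056] [-0.0083  0.0011  0.0056] 0.67
top small_top [ 0.639  -0.0072  0.1698] [-0.0237  0.0355  0.1698] 0.36
top mug [ 0.6707  0.1182 -0.0014] [ 0.0272  0.1543 -0.0014] 0.89
top soap [ 7.069e-01 -2.255e-01  2.000e-04] [ 0.0092 -0.1908  0.0002] 0.79
top bowl [ 5.682e-01 -2.730e-01 -5.000e-04] [-0.1353 -0.216  -0.0005] 0.65
wrist start_top [ 0.642  -0.0767  0.1722] [-0.0317 -0.0337  0.1722] 0.89
wrist bin [ 0.661  -0.0377  0.0021] [-0.0068  0.0019  0.0021] 0.8
wrist small_top [ 0.6403 -0.0033  0.1646] [-0.0219  0.0391  0.1646] 0.66
```

View pics/wrist8.png

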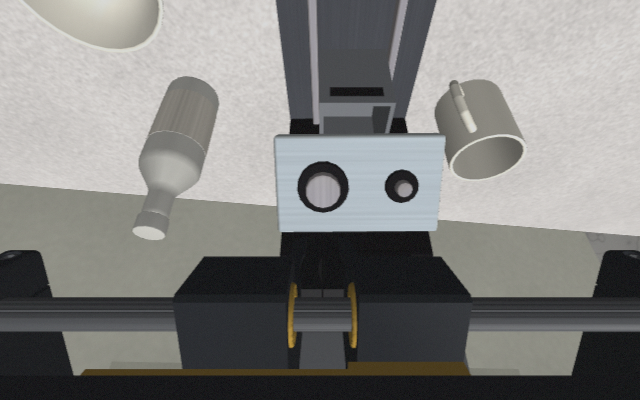

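View pics/top8.png

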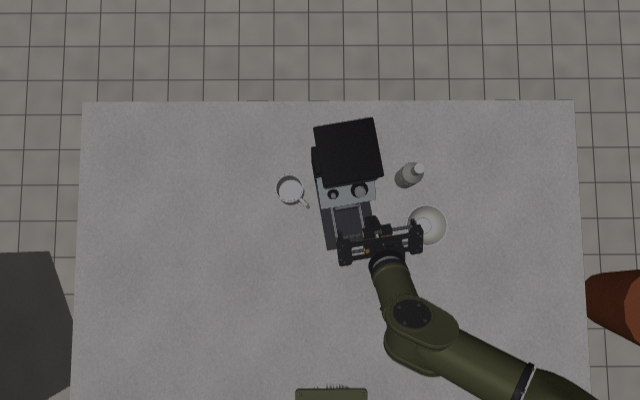

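```bash
python3 - <<'E'
from h import *
s=r.get_state();R0=R.from_quat(s['eef_rot'])
for c in ('top','wrist'):
  p=snap(c,c+'9.png')
  if c=='wrist':
    T=np.eye(4);T[:3,:3]=R0.as_matrix();T[:3,3]=s['tool_pos'];E=T@p['tool_from_camera'];o=(260,60,200,130);f=4
  else: E=p['extrinsics'];o=(310,180,80,75);f=7
  im=cv2.resize(p['img'][o[1]:o[1]+o[3],o[0]:o[0]+o[2]],None,fx=f,fy=f,interpolation=cv2.INTER_CUBIC)
  im=np.clip(im*1.5,0,255).astype(np.uint8)
  def pj(X):
    k=p['intrinsics']@(E[:3,:3].T@(w(X)-E[:3,3]));k=k[:2]/k[2];return tuple(int(v) for v in ((k-o[:2]+.5)*f))
  for bx,col in ((-.0045,(0,255,0)),(-.0105,(0,0,255))):
    for z in (.005,.09): cv2.line(im,pj([bx-.0465,.035,z]),pj([bx-.0465,-.035,z]),col,1)
  cv2.line(im,pj([-.045,.075,.126]),pj([-.045,-.075,.126]),(255,0,0),1)
  cv2.imwrite('pics/%s9c.png'%c,im)
E
```

```text
(no output)
```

View pics/top9c.png

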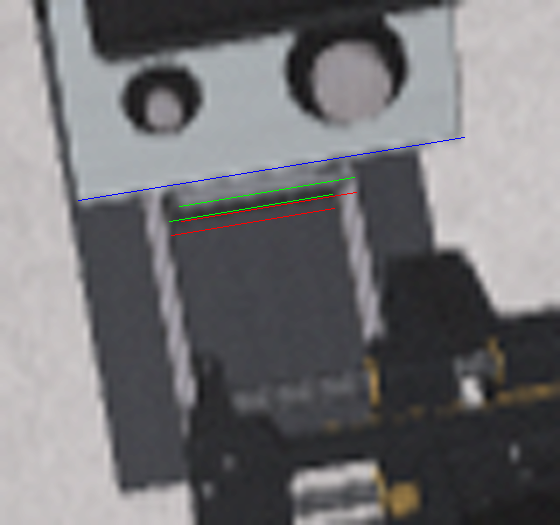

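View pics/wrist9c.png

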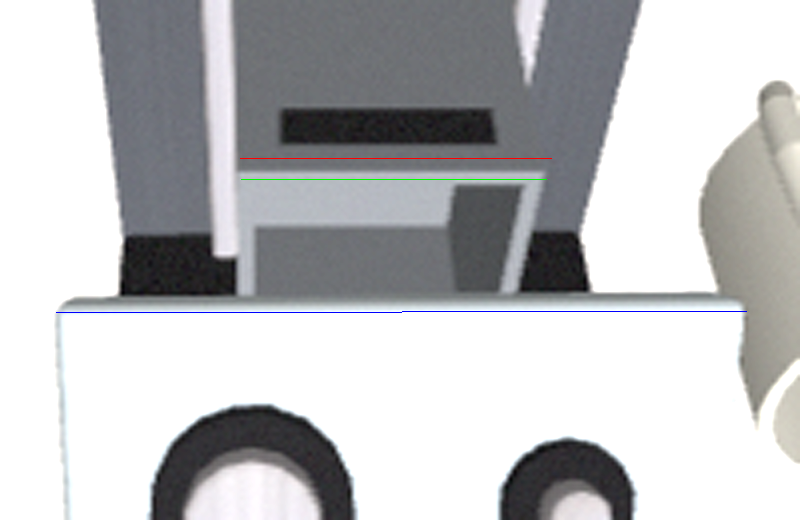

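```bash
python3 - <<'E'
from h import *
print(r.get_state()['clock'],r.finish_job())
E
```

```text
the job is handed in; nothing more can be done
17.7 None
```

The grounds bin is home against its stop and the start button has been pressed fully down and released. I handed the job in at 17.7 s. No verdict was reported.

- **Bin:** I pushed it along the guides with shut, 40°-tilted fingers, slowing to about 8 mm/s at the end. At the stop the force rose from about 1 N to about 24 N. After I backed off, its front rim sat on the predicted home line within 1–2 mm in the side, top and wrist pictures.
- **Start button:** I pressed along the panel's normal. After roughly 8 mm of travel the force rose sharply to about 27 N, so it reached its end. It stood out again in the last wrist picture.
- **Everything else:** The small button was not touched. The mug, soap and bowl were found within measuring error of their first positions. The gripper ended clear of the scene.
- **Disagreement:** The spotting networks put the bin 2–6 mm short of home (local x about -7 to -11 mm, against -4.5). I relied on the pictures and the hard stop instead.

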